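# Free the loaf clamp and hold its jaw open at the mark

### The job

Get the loaf-clamp board ready for me to lay a loaf in. Its stop knob is locked: press the knob down, turn it clockwise to its stop and let it spring up again; then pull the sprung jaw back by its wooden grip until its black pointer is level with the red rider (to within about 5 mm), and finish still holding the jaw there. Do not shift the red rider or knock the mug or the jars standing around.

Things in the scene. Friction and masses are not known exactly. Their poses are not given: they have to be found in the camera images.
- board: the loaf-clamp board, fixed to the worktop: light wood, 240 x 235 mm (x from -100 to +140, y from -140 to +95 in its frame), top 18 mm above the worktop. Origin on the worktop. Its -x axis is the direction in which the jaw is pulled (roughly towards the robot); +y is its left. A wooden fence 63 mm high stands at its back end, a block 41 mm high at its front end. Knob axis at (-14, -100) mm, jaw grip at (30, 0) mm with the jaw home.
- jaw (a joint): m; travel of the jaw out of home (0, nearest the fence) along the board's -x, up to 0.08. A spring pulls it home: about 3 N at home, plus 0.7 N per 10 mm (about 8 N at 70 mm). While the knob is locked an orange blade blocks it after about 5 to 8 mm. The jaw is at the mark when this equals mark.
- jaw_grip (a point): the point to grip on the jaw, 18 mm under the top of its upright brown wooden tab (16 mm thick along the board's x, 60 mm wide along y, top at 110 mm above the worktop; the white jaw below it is 100 mm wide and 60 mm high). Axes as the board's. Free space all round the tab.
- jaw_pointer (a point): outer end of the thin black pointer (3 mm thick) on the jaw's left side, 40 mm above the worktop; axes as the board's
- mark (a joint): m; where the red rider stands on its scale at the left of the jaw: the value of jaw at which pointer and rider are level (between 0.035 and 0.07). The rider is stiff and shall stay where it is.
- mark_tip (a point): tip of the thin red finger (3 mm thick) of the red rider (12 x 16 mm, top at 42 mm), 40 mm above the worktop; the pointer ends 3 mm beside it when level; axes as the board's
- knob (a joint): rad; angle of the stop knob: 0 locked, grows clockwise seen from above, stop at 1.22 (unlocked). Turns only while pressed fully down: a key inside blocks it after about 0.2 rad otherwise. It springs up only at the locked end or beyond about 1.05 rad.
- knob_press (a joint): m; how far the knob is pressed down, 0 (up) to 0.006 (fully down). Spring: about 2 N up, 6 N fully down.
- knob_grip (a point): on the knob's axis, 90 mm above the worktop with the knob up, 15 mm under its top: the knob is a black bar 46 mm long (along this point's x), 13 mm thick (along its y), from 68 mm to 105 mm above the worktop, over a round skirt of 40 mm diameter; orange blade below at 47 to 55 mm
- mug: white mug, 80 mm wide, 88 mm high, to the right; leave it standing. Origin under its middle
- spice_dark: spice jar with dark lid, 44 mm wide, 105 mm high, at the left; leave it. Origin under its middle
- spice_pale: spice jar with pale lid, 44 mm wide, 109 mm high, at the left; leave it. Origin under its middle
- jar: clear jar with red lid, 65 mm wide, 99 mm high, at the left; leave it. Origin under its middle

How it is judged:
On the way, in this order (a step that is already met when the one before it is completed fails the run):
1. the knob is pressed fully down while still near its locked end (value of joint knob_press above 0.004 m and value of joint knob below 0.4 rad).
2. the knob stands unlocked and has sprung up again, the jaw still home (value of joint knob above 1 rad and value of joint knob_press below 0.002 m and value of joint jaw below 0.012 m), for 0.1 s.
At the end, for the whole second after the job is handed in: The jaw's pointer is level with the red rider to within 6 mm and at rest, the fingers hold the jaw there (more than 2 N of contact), and the knob stands unlocked (beyond 1.0 rad) and up (less than 2 mm down) (x of jaw_pointer in the frame of mark_tip between -0.006 and 0.006 m and contact force between the fingers and jaw above 2 N and velocity of joint jaw between -0.01 and 0.01 m/s and value of joint knob above 1 rad and value of joint knob_press below 0.002 m); the arm keeps its last pose, push and grip.
It fails at once if the red rider is shifted by more than 4 mm along its scale (distance of mark_tip from where it was at the start of the episode above 0.004 m).
It fails at once if the mug or one of the jars is moved by more than 30 mm or tipped (distance of any of mug, spice_dark, spice_pale, jar from where it was at the start of the episode above 0.03 m or angle between any of mug, spice_dark, spice_pale, jar's own z axis and vertical above 0.4 rad).
It also fails if it takes over 45 s, if anything falls off the work surface, if the arm or the gripper's body presses on something with over 40 N, if the wrist force passes 120 N, or if a joint passes its speed limit or range.

### The arm

A 7-joint arm with a two-finger parallel gripper is mounted at the origin on a cart in front of the work surface, level with it; the furniture and walls round the work are solid. World frame = base frame: x ahead of the robot, y to its left, z up, the work surface at z = 0. Lengths are in m, angles in rad, forces in N, time in s.
With the tool pointing down it reaches from about 0.35 to 0.9 m from the base axis. Payload 8.1 kg.
Tool frame: the origin (TCP) lies on the centre line of the jaws, within the pads' length; the fingertips stand 14 mm ahead of it and the grasp point (between the pads) lies 5 mm behind it; z points along the fingers, y is the line along which they close (so a half turn about z gives the same grasp; the last joint's range is limited). The gripper opens to 92 mm and grips with 3 to 60 N. Pads are 19 mm wide; open, the fingers measure 130 mm over their backs; the gripper's body (75 mm by 190 mm) begins 47 mm behind the grasp point.
Start: joints at [-1.331, 0.434, 0.025, 1.573, -0.012, 1.134, -0.075], TCP at [0.21, 0.589, 0.241] pointing down, gripper open.
Joint ranges: [-2.62, 2.62], [-0.44, 2.09], [-1.27, 1.32], [0.08, 2.57], [-1.32, 4.46], [0.12, 2], [-2.74, 2.74]. Speed limits (rad/s): [2.22, 2.22, 3.01, 3.01, 3.14, 3.14, 3.14].

### API

Orientations are given as a unit quaternion [w, x, y, z].
In Python, from workcell import manip gives the robot as it stands. Calls block until the motion is done:
- manip.move_to(position, orientation): joint-space move of the TCP to a pose.
- manip.move_l(position, frame=None, rate=0.15, f_stop=None): straight line of the TCP; frame=None keeps the orientation; rate is the mean speed in m/s. With f_stop (N) it stops when the force on the tool has changed by that much, and returns True; else False.
- manip.move_joints(angles): joint-space move.
- manip.open() and manip.clamp(): open the fingers fully, or close them until they stop; the grip force is fixed at half the most.
- manip.pause(seconds).
- manip.inverse_kinematics(position, orientation): joint angles nearest the present ones, or None.
- manip.get_state(): the state.
- manip.snapshot(name): name is "side" or "top"; returns (picture, depth): 420x560x3 uint8, red, green, blue; 420x560 float32, m along the optical axis (not along the pixel's ray), 0 where there is no reading.
- manip.calibration(name): a dict with "fx", "fy", "cx", "cy" (pixels), "extrinsics" (4x4, takes a point from world to camera coordinates). Camera axes: x right, y up, looking along -z (the intrinsics and any distortion apply to the point x, -y, -z); pixel columns grow to the right and rows downward; lengths in m; the calibration is good to about 2 mm. A picture is of the moment at which its call begins. calibration takes no time and is no camera call.
A pose or a line that the arm cannot do raises manip.MotionError and nothing moves.
- manip.finish_job(): hands the job in; it is judged then, once.
The state is a dict: "time": time; "qpos": joint angles; "joint_velocities": joint speeds; "tau": joint torques, N m; "ee_pos": TCP position; "tcp_rot": TCP orientation; "contact_force": force on the tool from outside, world axes, zero at the start; "moment": the same for the moment, N m; "gripper_width": finger opening in m; "grasp_force": force on a finger pad.
Only numpy, scipy, OpenCV 4.12 (cv2) and the standard library are available. Lean on these libraries where they do the work, as an engineer would, in place of code of your own. Each camera call takes 0.05 s, during which the arm holds its last target. There are 200 camera calls.

## Working session

There is one attempt and no reset: what is moved stays moved. The work goes in short steps, each a Python script; the robot and the scene stay as the last script left them, time stands still between calls to the robot, and variables do not carry over. Pictures are saved under pics/ and viewed, at most 10 in all, crops included, and the job is handed in when it is done.

```bash
mkdir -p pics
cat > h.py <<'E'
import numpy as np, cv2
from workcell import manip
def pt(name,d,u,v,z=None):
    c=manip.calibration(name);E=np.array(c["extrinsics"]);R,t=E[:3,:3],E[:3,3]
    r=np.array([(u-c["cx"])/c["fx"],-(v-c["cy"])/c["fy"],-1.])
    if z is None: return R.T@(r*d[int(v),int(u)]-t)
    o=-R.T@t; w=R.T@r
    return o+w*(z-o[2])/w[2]
def snap(name,tag):
    p,d=manip.snapshot(name); np.savez(f"{tag}.npz",p=p,d=d); cv2.imwrite(f"pics/{tag}.png",p[:,:,::-1]); return p,d
E
python3 - <<'E'
from h import *
for n in("top","side"):
    snap(n,n+"0"); c=manip.calibration(n); print(c)
s=manip.get_state();print(s["time"],s["tcp_rot"],s["ee_pos"],s["contact_force"])
E
```

```text
{'fx': 540.5692631683318, 'fy': 540.5692631683318, 'cx': 279.13201268332887, 'cy': 218.47674075759406, 'extrinsics': array([[ 0.01494672, -0.99983096, -0.01070762,  0.00616573],
       [ 0.98183806,  0.01265046,  0.1892987 , -0.52066168],
       [-0.18913125, -0.01334254,  0.98186117, -1.2100863 ],
       [ 0.        ,  0.        ,  0.        ,  1.        ]])}
{'fx': 463.1367029285704, 'fy': 463.1367029285704, 'cx': 282.4024436037474, 'cy': 214.6672986129669, 'extrinsics': array([[ 0.96273124, -0.27021331,  0.01154672, -0.47731444],
       [ 0.14426765,  0.54917999,  0.82315745, -0.13353608],
       [-0.22876933, -0.79081357,  0.56769577, -1.03583804],
       [ 0.        ,  0.        ,  0.        ,  1.        ]])}
0.1 [-5.59385137e-05  1.70575762e-01  9.85344293e-01 -7.28819652e-04] [0.2099533  0.58820556 0.24001404] [ 1.13808211 -0.24789991 -0.25106504]
```

View pics/top0.png

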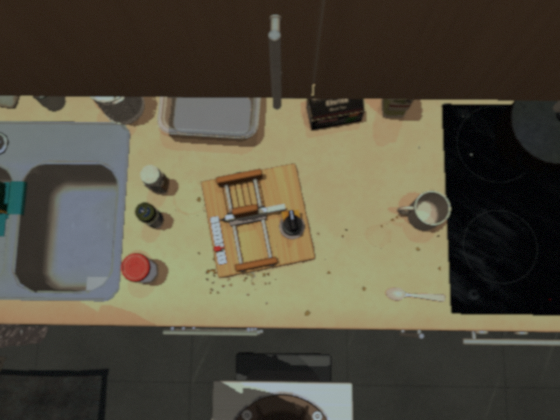

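View pics/side0.png

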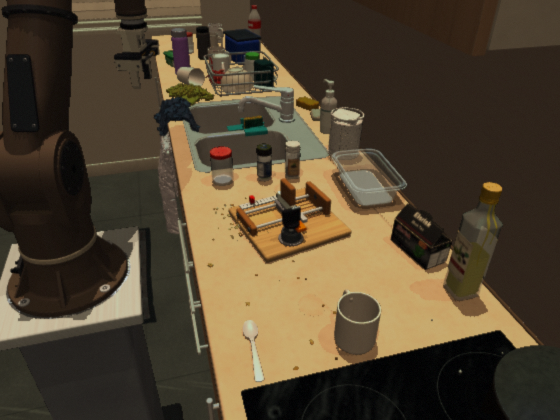

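The top picture shows the board at about (202–314, 165–276). The knob is near (291, 222), the jaw tab near (240, 212) and the red rider near (218, 248). The jars are to the left and the mug is to the right. Next I'll enlarge both views.

Run:
```python
from h import *
p=np.load("top0.npz")["p"];q=np.load("side0.npz")["p"]
cv2.imwrite("pics/topc.png",cv2.resize(np.clip(p[160:280,195:320,::-1]*1.4,0,255).astype('u1'),None,fx=5,fy=5,interpolation=cv2.INTER_CUBIC))
cv2.imwrite("pics/sidec.png",cv2.resize(np.clip(q[170:260,220:355,::-1]*1.3,0,255).astype('u1'),None,fx=5.9,fy=5.9,interpolation=cv2.INTER_CUBIC))
```

```text
(no output)
```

View pics/topc.png

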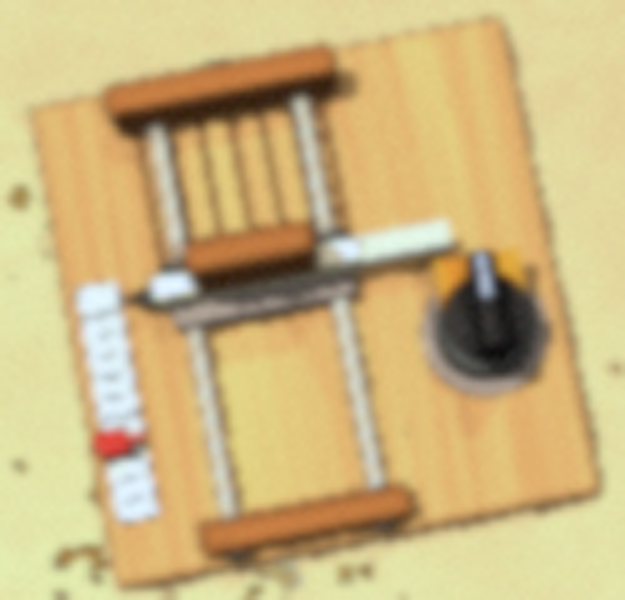

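View pics/sidec.png

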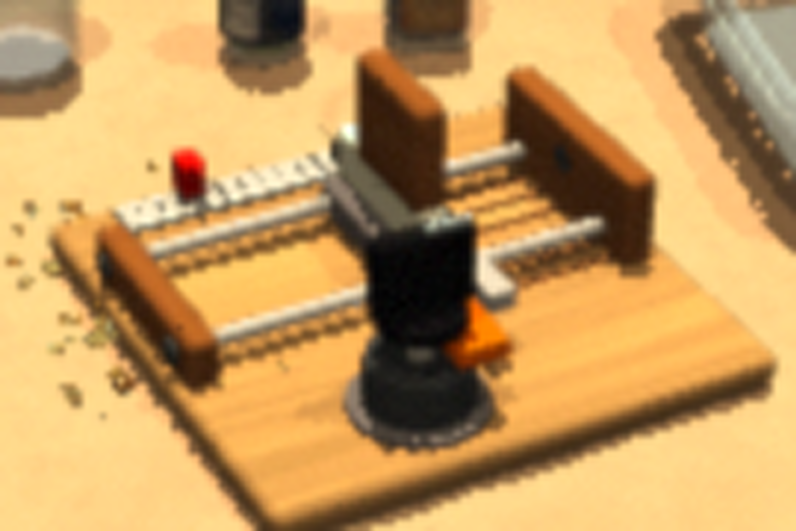

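```bash
cat >> h.py <<'E'
def cp(u,v): return 195+(u-2)/5,160+(v-2)/5
def fit():
    B=np.array([[.14,.095],[.14,-.14],[-.1,-.14],[-.1,.095]])
    W=np.array([pt("top",None,*cp(*c),z=.018)[:2] for c in [(30,107),(500,17),(603,493),(122,588)]])
    b,w=B-B.mean(0),W-W.mean(0)
    th=np.arctan2((b[:,0]*w[:,1]-b[:,1]*w[:,0]).sum(),(b*w).sum())
    R=np.array([[np.cos(th),-np.sin(th)],[np.sin(th),np.cos(th)]]);o=W.mean(0)-R@B.mean(0)
    return th,R,o,W-(B@R.T+o)
E
python3 - <<'E'
from h import *
th,R,o,res=fit();print(th,o,res.round(4))
b=lambda P:np.r_[R.T@(P[:2]-o),P[2]].round(4)
print("ptr",b(pt("top",None,*cp(140,298),z=.04)),"tip",b(pt("top",None,*cp(146,440),z=.04)))
print("knob predicted",R@[-.014,-.1]+o,"grip",R@[.03,0]+o)
# depth clouds in board frame, both cameras
for n in("top","side"):
    f=np.load(n+"0.npz");d=f["d"];c=manip.calibration(n);E=np.array(c["extrinsics"])
    v,u=np.nonzero(d>0);D=d[v,u]
    C=np.c_[(u-c["cx"])/c["fx"]*D,-(v-c["cy"])/c["fy"]*D,-D]
    P=(C-E[:3,3])@E[:3,:3];Q=np.c_[(P[:,:2]-o)@R,P[:,2]]
    for nm,x,y in(("knob",-.014,-.1),("tab",.03,0)):
        m=(abs(Q[:,0]-x)<.04)&(abs(Q[:,1]-y)<.045)&(Q[:,2]>(.097))&(Q[:,2]<.13)
        q=Q[m]
        if len(q): print(n,nm,m.sum(),q.min(0).round(3),q.max(0).round(3),q.mean(0).round(3)); 
        if nm=="knob" and len(q)>3: print("axis",np.linalg.svd(q[:,:2]-q[:,:2].mean(0))[2][0])
E
```

```text
0.21438641919468196 [0.50036235 0.08377501] [[-0.0001 -0.0006]
 [-0.0021  0.0014]
 [ 0.      0.0018]
 [ 0.0022 -0.0026]]
ptr [0.0315 0.0573 0.04  ] tip [-0.0353  0.0665  0.04  ]
knob predicted [ 0.50795765 -0.01691417] grip [0.52967557 0.09015745]
top knob 115 [-0.036 -0.107  0.098] [ 0.008 -0.093  0.111] [-0.014 -0.1    0.105]
axis [-0.99898504  0.04504311]
top tab 203 [ 0.022 -0.03   0.097] [0.039 0.029 0.115] [ 0.029 -0.001  0.108]
side knob 84 [-0.036 -0.112  0.097] [ 0.009 -0.094  0.106] [-0.014 -0.106  0.102]
axis [-0.99885433  0.04785433]
side tab 120 [ 0.023 -0.036  0.097] [0.041 0.026 0.111] [ 0.03  -0.01   0.105]
```

The board fit agrees with both depth clouds to within about 2 mm, the knob bar lies along board x, and the mark is at about 0.067. Next I'll check the IK for both yaw choices, then go above the knob.

```bash
cat >> h.py <<'E'
from scipy.spatial.transform import Rotation as Ro
def q(phi):
    y=np.array([np.cos(phi),np.sin(phi),0]);z=np.array([0,0,-1.])
    x,yy,zz,w=Ro.from_matrix(np.c_[np.cross(y,z),y,z]).as_quat();return np.array([w,x,yy,zz])
TH=0.2144;RB=np.array([[np.cos(TH),-np.sin(TH)],[np.sin(TH),np.cos(TH)]]);OB=np.array([.50036,.08378])
def W(x,y,z): return np.r_[RB@[x,y]+OB,z]
def st():
    s=manip.get_state();print(round(s["time"],2),np.round(s["ee_pos"],4),"F",np.round(s["contact_force"],1),"M",np.round(s["moment"],2),"w",round(s["gripper_width"],4),"g",np.round(s["grasp_force"],1));return s
E
python3 - <<'E'
from h import *
for s in(1,-1):
    for a in(0,-.6,-1.27):
        j=manip.inverse_kinematics(W(-.014,-.1,.085),q(TH-.02+s*np.pi/2+a));print("knob",s,a,None if j is None else np.round(j,2))
    for x in(.03,-.04):
        j=manip.inverse_kinematics(W(x,0,.087),q(TH+(0 if s>0 else np.pi)));print("jaw",s,x,None if j is None else np.round(j,2))
E
```

```text
knob 1 0 [-0.3   0.45  0.3   2.05 -0.21  0.67  1.91]
knob 1 -0.6 [-0.36  0.46  0.39  2.05 -0.27  0.68  1.37]
knob 1 -1.27 [-0.43  0.47  0.48  2.06 -0.34  0.69  0.77]
jaw 1 0.03 [-0.62  0.51  0.48  1.98 -0.34  0.73  0.29]
jaw 1 -0.04 [-0.62  0.41  0.44  2.15 -0.29  0.64  0.24]
knob -1 0 [-0.58  0.52  0.71  2.07 -0.51  0.73 -0.93]
knob -1 -0.6 [-0.82  0.73  1.15  2.08 -0.86  0.92 -1.15]
knob -1 -1.27 [-0.82  0.73  1.15  2.08 -0.86  0.92 -1.82]
jaw -1 0.03 [-1.    0.76  1.15  2.01 -0.87  0.97 -2.32]
jaw -1 -0.04 [-1.06  0.66  1.15  2.18 -0.83  0.86 -2.3 ]
```

Run:
```python
from h import *
k=q(TH-.02+np.pi/2)
manip.move_to(W(-.014,-.1,.2),k)
st(); print(manip.move_l(W(-.014,-.1,.087),rate=.1,f_stop=6)); st()
manip.clamp(); st()
```

```text
2.5 [ 0.5081 -0.016   0.2   ] F [-0.1  0.5 -0.4] M [ 0.1  -0.    0.05] w 0.0916 g 0.0
False
3.78 [ 0.5084 -0.0169  0.0875] F [-0.5 -0.   0.3] M [0.09 0.01 0.  ] w 0.0919 g 0.0
4.98 [ 0.5082 -0.0178  0.087 ] F [ 1.3 -4.1 -0.9] M [-1.08 -0.15 -0.03] w 0.0131 g 29.9
```

The grip on the bar is good (width 13.1 mm). Now I'll press.

Run:
```python
from h import *
print(manip.move_l(W(-.014,-.1,.079),rate=.02,f_stop=14)); s=st()
z=s["ee_pos"][2]
```

```text
True
5.37 [ 0.5084 -0.0181  0.0808] F [-0.7 -0.3 10.3] M [-0.09  0.31 -0.05] w 0.0129 g 30.0
```

Pressed 6.2 mm with about 10 N, so it's at the bottom. Now I'll turn clockwise in steps and keep pressing.

Run:
```python
from h import *
p=W(-.014,-.1,.0803)
j0=manip.get_state()["qpos"][6]
for a in np.arange(.15,1.26,.15).tolist()+[1.25]:
    j=manip.inverse_kinematics(p,q(TH-.02+np.pi/2-a))
    manip.move_l(p,q(TH-.02+np.pi/2-a),rate=.03)
    s=st();R=Ro.from_quat(np.roll(s["tcp_rot"],-1)).as_matrix();yaw=np.arctan2(R[1,1],R[0,1]);print(" cmd",round(a,2),"turned",round(TH+np.pi/2-.02-yaw,3))
    if abs(s["moment"][2])>1.5 or np.linalg.norm(s["contact_force"])>30: print("stop");break
```

```text
5.67 [ 0.5084 -0.0178  0.0808] F [-1.7 -4.7  7.7] M [-1.42  0.23 -0.08] w 0.0127 g 30.0
 cmd 0.15 turned 0.151
5.97 [ 0.5084 -0.0178  0.0809] F [-1.  -4.4  7.4] M [-1.36  0.26 -0.06] w 0.0128 g 30.0
 cmd 0.3 turned 0.301
6.27 [ 0.5084 -0.0177  0.0808] F [-1.5 -4.8  8.6] M [-1.45  0.28 -0.03] w 0.0128 g 30.0
 cmd 0.45 turned 0.451
6.57 [ 0.5084 -0.0177  0.0809] F [-1.9 -4.6  9.2] M [-1.31  0.28 -0.04] w 0.0126 g 30.0
 cmd 0.6 turned 0.601
6.87 [ 0.5085 -0.0176  0.0808] F [-1.5 -5.   8. ] M [-1.3   0.3  -0.06] w 0.013 g 30.0
 cmd 0.75 turned 0.751
7.17 [ 0.5085 -0.0176  0.0808] F [-0.1 -3.7  7.8] M [-1.24  0.24 -0.03] w 0.0127 g 30.0
 cmd 0.9 turned 0.901
7.47 [ 0.5085 -0.0175  0.0808] F [-1.3 -5.   8.7] M [-1.25  0.29 -0.07] w 0.0129 g 30.0
 cmd 1.05 turned 1.051
7.77 [ 0.5086 -0.0175  0.0809] F [-0.9 -4.   8.4] M [-1.23  0.29 -0.05] w 0.0134 g 30.0
 cmd 1.2 turned 1.201
8.02 [ 0.5086 -0.0173  0.0808] F [-0.7 -3.9  8. ] M [-1.15  0.2   0.71] w 0.0133 g 30.7
 cmd 1.25 turned 1.249
```

The moment step at 1.25 rad shows the stop has been reached. Next: rise with the spring, open, lift clear and look.

Run:
```python
from h import *
manip.move_l(W(-.014,-.1,.0868),rate=.03); st()
manip.open(); manip.pause(.15); st()
manip.move_l(W(-.014,-.1,.2),rate=.15); st()
manip.move_to(W(.03,0,.2),q(TH)); st()
p,_=snap("side","side1")
cv2.imwrite("pics/side1c.png",cv2.resize(p[150:270,210:370,::-1],None,fx=4,fy=4,interpolation=cv2.INTER_CUBIC))
```

```text
8.38 [ 0.5084 -0.0172  0.087 ] F [ 2.6 -4.9  0.2] M [-1.22 -0.44  0.61] w 0.0131 g 30.5
9.83 [ 0.508  -0.0169  0.0868] F [ 0.5 -0.3 -0.4] M [-0.08  0.01  0.01] w 0.0917 g 0.0
10.74 [ 0.5075 -0.0167  0.1993] F [-0.9  0.3  0.3] M [-0.06  0.04 -0.02] w 0.092 g 0.0
11.26 [0.5291 0.0909 0.1988] F [-0.1 -0.4  0.4] M [-0.11  0.05  0.02] w 0.0918 g 0.0
```

View pics/side1c.png

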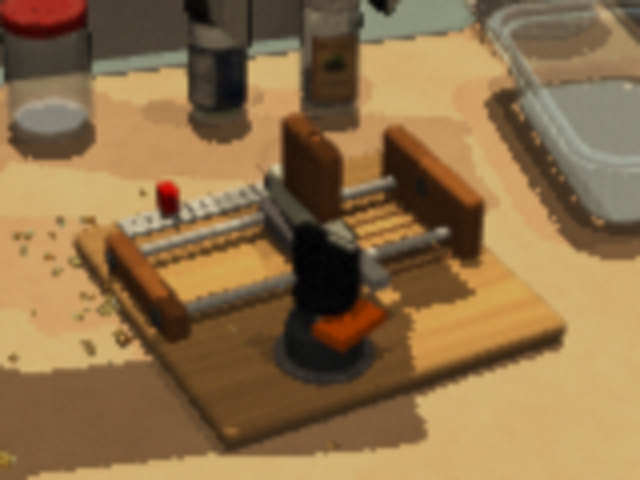

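The crop shows the knob up at about (325, 265) with its orange blade swung away to (350, 325), and the jaw still home. Now I'll grip the tab and pull.

Run:
```python
from h import *
print(manip.move_l(W(.03,0,.087),rate=.1,f_stop=6)); st()
manip.clamp(); s=st()
p0=s["ee_pos"]; d=-np.r_[RB[:,0],0]
g=W(.03,0,.087)
print(manip.move_l(g+d*.03,rate=.05,f_stop=22)); st()
print(manip.move_l(g+d*.064,rate=.05,f_stop=22)); s=st()
print("pulled",(s["ee_pos"]-p0)@d)
p,_=snap("top","top2");r,_=snap("side","side2")
cv2.imwrite("pics/top2c.png",cv2.resize(np.clip(p[160:280,195:320,::-1]*1.4,0,255).astype('u1'),None,fx=5,fy=5,interpolation=cv2.INTER_CUBIC))
cv2.imwrite("pics/side2c.png",cv2.resize(np.clip(r[170:245,220:320,::-1]*1.3,0,255).astype('u1'),None,fx=8,fy=8,interpolation=cv2.INTER_CUBIC))
```

```text
False
12.59 [0.5301 0.0902 0.0875] F [-0.2 -0.8 -0.4] M [-0.03 -0.01 -0.  ] w 0.0917 g 0.0
13.75 [0.5302 0.0903 0.087 ] F [ 3.4  0.8 -3.4] M [ 0.03 -0.56 -0.13] w 0.0157 g 30.0
False
14.5 [0.5005 0.0839 0.087 ] F [ 4.3  0.5 -5.9] M [ 0.15 -1.02 -0.14] w 0.0159 g 30.0
False
15.33 [0.4679 0.0768 0.087 ] F [ 7.5  1.6 -9.5] M [ 0.43 -1.41 -0.09] w 0.0162 g 30.0
pulled 0.06371419388305984
```

View pics/top2c.png

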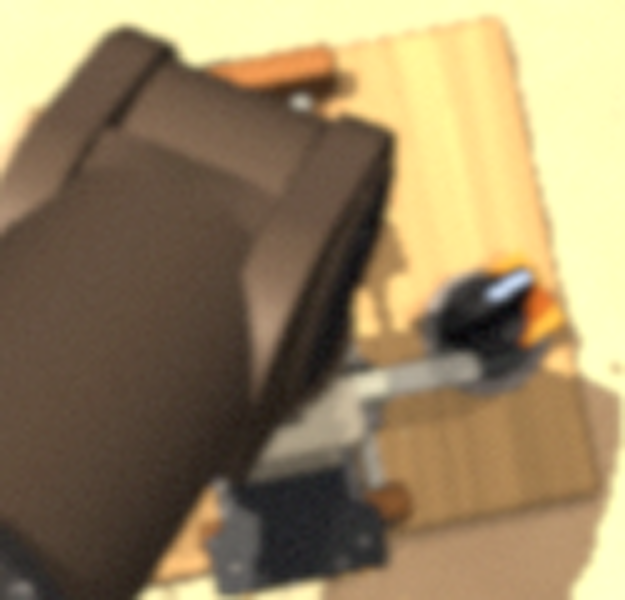

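View pics/side2c.png

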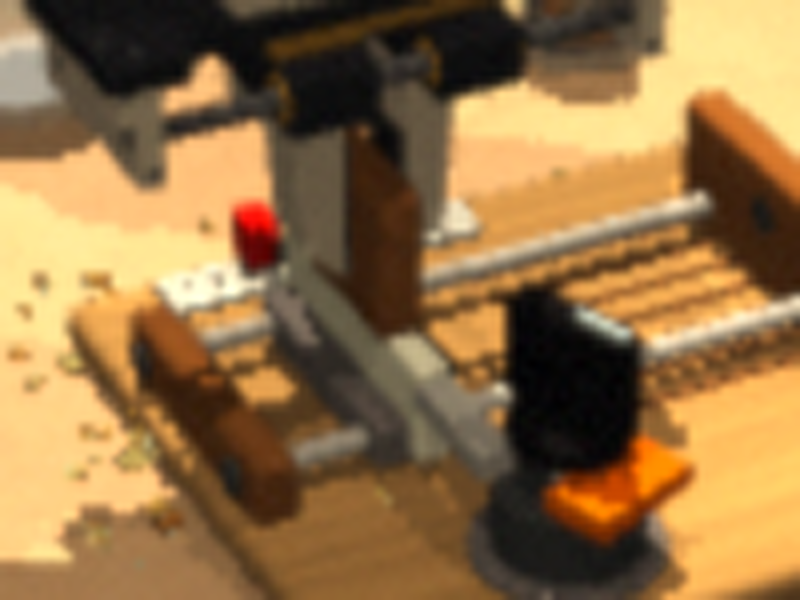

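The arm hides the pointer in both views. The knob is clearly up and unlocked. I'll refine the mark from the first top picture.

Run:
```python
from h import *
p=np.load("top0.npz")["p"]
c=p[212:256,208:236,::-1]
cv2.imwrite("pics/ptr.png",cv2.resize(np.clip(c*1.5,0,255).astype('u1'),None,fx=13,fy=13,interpolation=cv2.INTER_CUBIC))
for n in("top0","side0","side2"):
    f=np.load(n+".npz");P=f["p"].astype(int);n_=n[:-1]
    r=(P[...,0]>110)&(P[...,1]<60)&(P[...,2]<60)
    lim=(slice(236,258),slice(208,232)) if n_=="top" else (slice(180,210),slice(240,260))
    v,u=np.nonzero(r[lim]);v+=lim[0].start;u+=lim[1].start
    Q=np.array([pt(n_,f["d"],a,b) for a,b in zip(u,v)]);B=np.c_[(Q[:,:2]-OB)@RB,Q[:,2]]
    print(n,len(u),u.mean(),v.mean(),B.min(0).round(4),B.max(0).round(4),np.median(B,0).round(4))
```

```text
top0 19 217.3684210526316 248.57894736842104 [-0.2317 -0.0388  0.0359] [-0.0301  0.087   1.2868] [-0.0353  0.0805  0.0427]
side0 12 251.16666666666666 197.08333333333334 [-0.0369  0.0664  0.0349] [-0.0292  0.0857  0.0423] [-0.034   0.0758  0.0394]
side2 16 251.5 197.25 [-0.0385  0.0685  0.0251] [-0.0262  0.0861  0.0428] [-0.0334  0.0743  0.0392]
```

View pics/ptr.png

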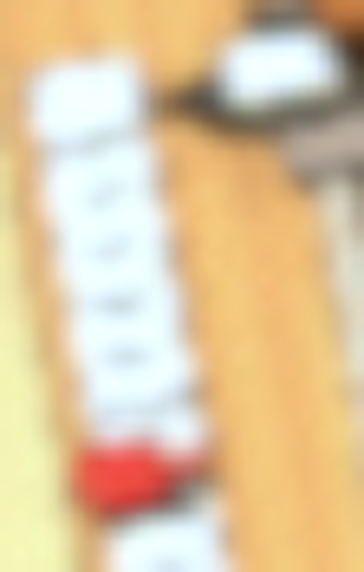

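Run:
```python
from h import *
for uv in((160,103),(180,103),(185,462),(200,464)):
    P=pt("top",None,208+(uv[0]-6)/13,212+(uv[1]-6)/13,z=.04);print(uv,((P[:2]-OB)@RB).round(4))
```

```text
(160, 103) [0.0322 0.0637]
(180, 103) [0.0315 0.0602]
(185, 462) [-0.0331  0.071 ]
(200, 464) [-0.034   0.0684]
```

Pointer home to rider is about 65.5 mm. I'll move the last 1.7 mm, verify that the jaw followed the fingers, and check nothing else has shifted.

Run:
```python
from h import *
d=-np.r_[RB[:,0],0]
manip.move_l(W(.03,0,.087)+d*.0657,rate=.02); manip.pause(.3); s=st()
print("pulled",(s["ee_pos"]-np.array([.5302,.0903,.087]))@d)
snap("side","side3")
c=manip.calibration("side");E=np.array(c["extrinsics"])
for n in("side0","side3"):
    f=np.load(n+".npz");D0=f["d"];p=f["p"].astype(int);v,u=np.nonzero(D0>0);D=D0[v,u]
    P=(np.c_[(u-c["cx"])/c["fx"]*D,-(v-c["cy"])/c["fy"]*D,-D]-E[:3,3])@E[:3,:3];Q=np.c_[(P[:,:2]-OB)@RB,P[:,2]];col=p[v,u]
    # tab right face (y~-0.03) brown; white jaw arm top strip
    m=(abs(Q[:,1]+.036)<.012)&(Q[:,2]>.065)&(Q[:,2]<.08)&(abs(Q[:,0])<.06)&(col[:,0]>1.5*col[:,2])
    print(n,"tab",m.sum(),np.percentile(Q[m,0],[5,50,95]).round(4))
```

```text
15.98 [0.4663 0.0765 0.087 ] F [ 6.7  1.3 -9.5] M [ 0.41 -1.36 -0.11] w 0.016 g 30.0
pulled 0.06532833586087744
side0 tab 35 [0.0237 0.0293 0.0384]
side3 tab 30 [-0.0417 -0.0366 -0.0291]
```

The tab moved about 66 mm according to the depth image, so the grip did not slip. Handing in.

```bash
python3 -c "
from h import *
print(manip.finish_job())"
```

```text
the job is handed in; nothing more can be done
None
```

I handed the job in at about 16 s: the knob is unlocked and sprung up, and the gripper is holding the jaw about 65–66 mm out. The rider measured at about 65.5 mm, but the arm hid the pointer at the end, so I set the final position from the first picture rather than seeing the two level; the verdict was not shown.

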